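Mount the reference-tile carrier on the dovetail rail

ROBOT

A 6-joint arm with a two-finger parallel gripper is mounted at the origin on the work surface. World frame = base frame: x ahead of the robot, y to its left, z up, the work surface at z = 0. Lengths are in m, angles in rad, forces in N, time in s.
With the tool pointing down it reaches from about 0.425 to 0.95 m from the base axis. Payload 3.5 kg.
Tool frame: the origin (TCP) lies between the finger pads, 19 mm behind the fingertips; this is the grasp point; z points along the fingers, y is the line along which they close (so a half turn about z gives the same grasp; the last joint's range is limited). The gripper opens to 85 mm and grips with 20 to 120 N. Pads are 22 mm wide; open, the fingers measure 114 mm over their backs; the gripper's body (76 mm by 85 mm) begins 54 mm behind the grasp point. The pads swing forward as they close: fully open they stand 13 mm farther back than shut.
Start: joints at [1.088, 0.286, 1.577, -0, 1.279, -0.15], TCP at [0.22, 0.638, 0.25] pointing down, gripper open.
Joint ranges: [-2.77, 2.77], [-0.9, 2.22], [0.21, 2.48], [-1.53, 4.67], [0.24, 2.81], [-2.84, 2.84]. Speed limits (rad/s): [2.79, 2.79, 3.14, 3.14, 3.14, 3.14].

INTERFACE

Orientations are given as a unit quaternion [x, y, z, w].
In Python, from plant import ctrl gives the robot as it stands. The module is installed in compiled form; this text tells all that it offers.
- The arm moves only by the tool send_rows, never from a script. Its argument "rows" is text: rows parted by semicolons, each of 7 numbers parted by spaces: the turn, a rotation vector about the tool's x, y, z in normalised numbers (1 is 90 degrees), then the shift along the tool's x, y, z in normalised numbers (1 is 0.8 m), then the opening, from -1 (shut) to 1 (fully open). A call has 1 to 8 rows; each row is the pose to reach, as a shift and turn from the pose commanded when the call began, along the tool's axes at that moment; what a row does not reach only later rows make up. A row lasts 1/8 s, in which the tool goes at most 62.5 mm and 10.7 degrees, less where a joint would pass 70% of its speed; a pose out of reach is approached as far as the arm can. A call with a gripper value outside its range is refused whole. The fingers move at their own pace and stop on an object; "grip_force" is the grip in N (left out, the last holds). Time passes only in rows, so rows that repeat a pose let the fingers close. It gives the time, the measured TCP pose, the force, the opening and the grip force at its end, in the units of the state.
- ctrl.get_state(): the state, without advancing time (a new reading comes with each control period).
- ctrl.read_camera(name): name is "scene" or "top" or "wrist"; returns a dict with "color" (420x560x3 uint8, red, green, blue), "fx", "fy", "cx", "cy" (pixels), "extrinsics" (4x4, takes a point from world to camera coordinates). Camera axes: x right, y down, z forward; pixel columns grow to the right and rows downward; lengths in m; the calibration is good to about 2 mm. A picture is of the moment at which its call begins. There is no depth.
- ctrl.sign_off(): hands the job in; it is judged then, once.
Trained networks look in a picture, given as the dict that the camera call returned (one of the last four; its "shot" number tells which), for a name from the list of things; names that differ only in an ending like _2 or _b are one class to them, and where a whole thing is asked for, a point or a joint stands for the part that bears it (a point fixed in the world has none). Each returns a list of dicts, best first, with "p" (0 to 1); they miss things now and then, are a little off and sometimes report something else, mostly with a low value. They report only what shows in the picture. A call takes as long as a camera call.
- ctrl.look_for(picture, target): "position" ([x, y, z] in m, in the coordinates of the camera as it stood for that picture, good to about 4 mm: the middle of the surface that is visible of it).
The state is a dict: "time": time; "qpos": joint angles; "dq": joint speeds; "joint_efforts": joint torques, N m; "eef_pos": TCP position; "tcp_rot": TCP orientation; "contact_force": force on the tool from outside, world axes, zero at the start; "wrist_torque": the same for the moment, N m; "opening": opening from 0.0 (shut) to 1.0 (fully open); "finger_force": force on a finger pad.
Only numpy, scipy, OpenCV 4.12 (cv2) and the standard library are available. Lean on these libraries where they do the work, as an engineer would, in place of code of your own. Each camera call takes 0.05 s, during which the arm holds its last target. There are 200 camera calls.

TASK

Put the reference-tile carrier on the dovetail rail: slide it on from the rail's open end, knob on the robot's side, and push it along until it is fully home against the end stop, its little plunger pushed in, without forcing it on the rail or ramming the stop. Then, leaving it home, tighten its side clamp knob clockwise as far as it goes, and let go. Leave the cups where they stand.

Things in the scene. Friction and masses are not known exactly. Their poses are not given: they have to be found in the camera images.
- carrier: Loose aluminium carrier, 0.3-0.7 kg, upright on the counter. Origin: centre of the underside of its two jaws; z up; +x its leading end; +y its knob side. Plate 76 (x) x 84 (y) mm, z 14 to 26 mm; jaws below it (z 0-14, all its length, out to y +-42). A lug on the +y side (x +-20, out to y 92, z 12-26 mm) bears the clamp knob. On the rail its origin is 14 mm above the rail's, x axes the same way.
- carrier_tower (a point): Place to grip the carrier: point in its square grey tower with a white ceramic tile on top, carrier x 0, y 0, z 53 mm; axes as the carrier's. Tower 36 (x) x 30 (y) mm, from the plate (z 26) to z 72 mm. The clamp knob's axis is 70 mm from it on the +y side, so open the fingers no wider than 60 mm when closing along y.
- carrier_slot (a point): Centre of the ceiling of the dovetail slot under the carrier (carrier z 14 mm); axes as the carrier's. The slot is open at both x ends; half-width 26.2 mm here, narrowing to 20.5 mm at carrier z 3. On the rail this ceiling rests on the rail's top; play about 1.2 mm to each side and 2 mm up. The knob must be on the rail's +y side.
- rail: Straight aluminium dovetail rail screwed to the counter, 220 mm long. Origin: centre of its foot's underside, on the counter; z up; +x along the rail from its open entry end (x -110 mm) to the stop. Foot 64 mm wide, 10 mm thick; on it the dovetail, 32 mm wide at z 10, 50 mm at its flat top at z 28 mm. The jaws hook under its flanks, so the carrier enters only from the end.
- rail_entry (a point): Open end of the rail, on its centre line at the height of its top (z 28 mm); axes as the rail's. Over the first 20 mm from here the dovetail tapers as a lead-in (at the very end 3 mm narrower on each side and 2 mm lower). The carrier's middle passes this point at rail x -110 mm. Sliding on drags with 2 to 5 N; rail and stop together may take 30 N from the unclamped carrier.
- stop_plunger (a joint): Travel (m) of the small brass presence plunger (8 mm across, weak spring under 1 N) in the end stop's face: 0 out, 0.006 flush, i.e. the carrier's leading end touching the face; over 0.004 counts as home. The stop: rigid block across the rail, 20 mm along it, 64 mm wide, top at z 42 mm (screw head to 47); its face is locked 40 to 75 mm past the rail's origin, so feel for it.
- knob_grip (a point): Grip point on the clamp knob's axis, at carrier x 0, y 70, z 55.5 mm. Black knob: base disc 38 mm across at carrier z 26.5 to 34.5 mm, on it a bar grip 40 mm long, 14 mm wide, up to z 63.5 mm. The point's x axis lies along the bar and turns with it (along the carrier's x at joint value 0); z up. A TCP here has the fingertips 2 mm above the disc.
- clamp_knob (a joint): Angle of the clamp knob (rad), vertical axis, growing clockwise seen from above: 0 loose, 1.45 the firm end of its turn; above 1.3 counts as tight. Starts at 0 to 0.2. Stiff (0.12 N m friction), it stays where it is left; past about 1.1 its shoe presses on the rail's flank, draws the carrier up to 1.2 mm towards its +y side and locks it.
- cup_a: Loose white tasting cup, 66 mm across, 50 mm tall, empty (one of three beyond the rail); bystander. Origin: centre of its underside, z up.
- cup_b: Loose white tasting cup, 66 mm across, 50 mm tall, empty (one of three beyond the rail); bystander. Origin: centre of its underside, z up.
- cup_c: Loose white tasting cup, 66 mm across, 50 mm tall, empty (one of three beyond the rail); bystander. Origin: centre of its underside, z up.
- cup_d: Loose white tasting cup, 66 mm across, 50 mm tall, empty (alone, to the left on the robot's side of the rail); bystander. Origin: centre of its underside, z up.

How it is judged:
By the outcome, as a careful person would: the job done as asked, in the order asked, and still so for the second after the job is handed in, with the robot touching nothing.
It also fails if it takes over 67 s, if anything falls off the work surface, if the arm or the gripper's body presses on something with over 40 N, if the wrist force passes 120 N, or if a joint passes its speed limit or range.

## Working session

There is one attempt and no reset: what is moved stays moved. The work goes in short steps, Python scripts to look and compute and a tool call to move; the robot and the scene stay as the last step left them, time stands still between calls to the robot, and variables do not carry over. Pictures are saved under pics/ and viewed, at most 10 in all, crops included, and the job is handed in when it is done.

Besides the shell and the picture viewer there is one more tool, called after "Emit:" by a JSON object that holds its "op" and its "data", one argument or row to a line. send_rows: Moves the arm, as the interface text tells. Its arguments: {"type":"object","properties":{"rows":{"type":"string"},"grip_force":{"type":"number"}},"required":["rows"]}

```bash
mkdir -p pics; cat > h.py <<'E'
import numpy as np, cv2
from plant import ctrl
from scipy.spatial.transform import Rotation as R
def shot(n,f=None):
    d=ctrl.read_camera(n)
    if f: cv2.imwrite('pics/'+f,d['color'][:,:,::-1])
    return d
def toworld(d,p):
    return np.linalg.inv(d['extrinsics'])@np.r_[p,1]
def proj(d,p):
    c=d['extrinsics']@np.r_[p,1]; return np.array([d['fx']*c[0]/c[2]+d['cx'],d['fy']*c[1]/c[2]+d['cy']])
def tri(obs):
    A=[];b=[]
    for d,(u,v) in obs:
        E=np.asarray(d['extrinsics']);
        for r,k in (((u-d['cx'])/d['fx'],0),((v-d['cy'])/d['fy'],1)):
            a=E[k]-r*E[2]; A.append(a[:3]); b.append(-a[3])
    return np.linalg.lstsq(np.array(A),np.array(b),rcond=None)[0]
def onz(d,uv,z):
    E=np.asarray(d['extrinsics']);Rm=E[:3,:3];c=-Rm.T@E[:3,3]
    r=Rm.T@np.array([(uv[0]-d['cx'])/d['fx'],(uv[1]-d['cy'])/d['fy'],1]); return c+r*(z-c[2])/r[2]
E
python3 - <<'E'
from h import *
np.set_printoptions(precision=4,suppress=True)
import pickle
s=ctrl.get_state();print(s)
D={}
for n in('top','scene','wrist'):
    d=shot(n,n+'0.png');D[n]=d
    print(n,d['fx'],d['cx'],d['cy'],'cam',-np.array(d['extrinsics'])[:3,:3].T@np.array(d['extrinsics'])[:3,3])
    for t in('carrier','carrier_tower','rail','knob_grip','stop_plunger','cup_a'):
        for o in ctrl.look_for(d,t)[:4]: print(t,round(o['p'],2),toworld(d,o['position'])[:3])
pickle.dump(D,open('D0.pkl','wb'))
E
```

```text
{'time': 0.0, 'qpos': array([ 1.088 ,  0.2872,  1.5782, -0.    ,  1.2786, -0.15  ]), 'dq': array([ 0.0001, -0.0024, -0.0007, -0.0005, -0.0013, -0.0011]), 'joint_efforts': array([ -0.0006, -40.5978, -29.2627,  -0.0002,   0.0057,  -0.    ]), 'eef_pos': array([0.2202, 0.6374, 0.2486]), 'tcp_rot': array([ 0.1657,  0.9862, -0.0011, -0.0004]), 'contact_force': array([ 0.3736,  0.001 , -0.1127]), 'wrist_torque': array([-0.0306, -0.0073, -0.0168]), 'finger_force': 0.0, 'opening': 1.0016991138709888}
top 422.7353538883179 286.00603835514687 213.81414428530138 cam [0.4381 0.0361 0.9087]
carrier 0.85 [ 0.5426 -0.2461  0.025 ]
carrier 0.74 [0.782  0.0058 0.0271]
carrier_tower 0.56 [ 0.5382 -0.2421  0.0273]
rail 0.89 [0.5722 0.1069 0.0294]
knob_grip 0.57 [ 0.4856 -0.2363  0.0571]
cup_a 0.79 [0.4321 0.3529 0.0285]
cup_a 0.78 [0.7808 0.0009 0.0313]
cup_a 0.73 [ 0.7753 -0.1177  0.0261]
cup_a 0.72 [0.7698 0.1338 0.0242]
scene 516.6857513691998 284.37652917881115 200.11910168037232 cam [1.1104 0.6332 1.1606]
carrier 0.69 [ 0.5486 -0.2403  0.0256]
carrier_tower 0.85 [ 0.5521 -0.2398  0.0245]
rail 0.79 [0.5859 0.1163 0.03  ]
knob_grip 0.54 [0.7628 0.1256 0.0205]
knob_grip 0.42 [ 0.4899 -0.2325  0.0484]
stop_plunger 0.17 [0.5851 0.1116 0.029 ]
stop_plunger 0.16 [ 0.5494 -0.241   0.0259]
cup_a 0.97 [ 0.77   -0.008   0.0271]
cup_a 0.85 [ 0.77   -0.1202  0.0295]
cup_a 0.7 [0.4222 0.3415 0.0268]
cup_a 0.69 [0.7617 0.1259 0.0225]
wrist 301.7019163311035 282.0801802002512 208.89970795413896 cam [0.1561 0.6603 0.3737]
cup_a 0.75 [0.4323 0.3197 0.044 ]
```

View pics/top0.png

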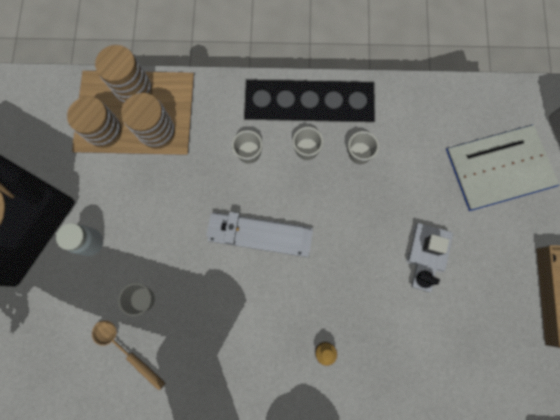

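View pics/scene0.png

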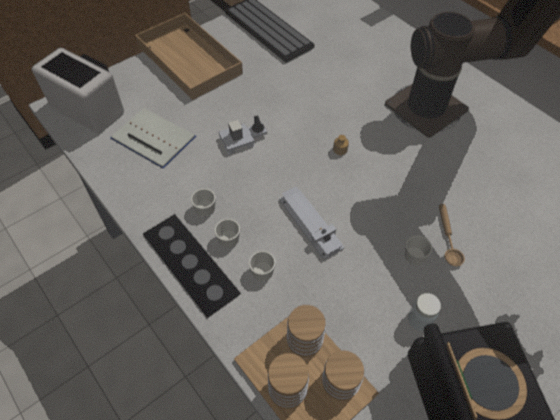

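The top view shows the rail at pixels (208..310, 228..245) with its stop at the left (+y). The carrier is at (437,244) with its knob at (425,279), towards the robot. The knob is already on the correct side and the tool's y axis lies nearly along carrier x. Next I move the wrist camera over the rail.

Units first: shifts go in shares of 0.8 m and turns go in shares of 90 degrees. So -558 mm is -0.6975, -389 mm is -0.4863.

Emit:
{"op": "send_rows", "data": {
  "rows": "0 0 0 -0.6975 -0.4863 0.0375 1;0 0 0 -0.6975 -0.4863 0.0375 1;0 0 0 -0.6975 -0.4863 0.0375 1;0 0 0 -0.6975 -0.4863 0.0375 1;0 0 0 -0.6975 -0.4863 0.0375 1;0 0 0 -0.6975 -0.4863 0.0375 1;0 0 0 -0.6975 -0.4863 0.0375 1;0 0 0 -0.6975 -0.4863 0.0375 1"
}}

```text
time: 2.05
eef_pos: [0.5155, 0.2324, 0.2284]
tcp_rot: [0.166, 0.986, 0.0, 0.0]
contact_force: [0.9, 0.1, -0.6]
opening: 1.005
finger_force: 0.0
```

Scaled: -135 mm is -0.1688, -125 mm is -0.1563.

Emit:
{"op": "send_rows", "data": {
  "rows": "0 0 0 -0.0625 -0.0438 0.0063 1;0 0 0 -0.1188 -0.0825 0.0125 1;0 0 0 -0.1563 -0.1088 0.0125 1;0 0 0 -0.1688 -0.1175 0.0125 1;0 0 0 -0.1688 -0.1175 0.0125 1"
}}

```text
time: 2.68
eef_pos: [0.6113, 0.1011, 0.218]
tcp_rot: [0.166, 0.986, 0.0, -0.0]
contact_force: [0.1, -0.3, 0.4]
opening: 1.002
finger_force: 0.0
```

```bash
python3 - <<'E'
from h import *
import pickle
np.set_printoptions(precision=4,suppress=True)
s=ctrl.get_state();print(s['time'],s['eef_pos'],s['tcp_rot'],s['qpos'],s['contact_force'])
d=shot('wrist','w1.png');pickle.dump(d,open('w1.pkl','wb'));E=np.array(d['extrinsics']);print(-E[:3,:3].T@E[:3,3],E[:3,:3])
for t in('rail','stop_plunger'):
    for o in ctrl.look_for(d,t)[:2]: print(t,round(o['p'],2),toworld(d,o['position'])[:3])
E
```

```text
2.675 [0.6113 0.1011 0.218 ] [ 0.166   0.9861  0.0002 -0.0002] [ 0.0002  0.1935  1.7477  0.0005  1.2007 -1.2371] [ 0.1263 -0.2747  0.3905]
[0.547  0.1235 0.3416] [[ 0.3271  0.945  -0.0013]
 [ 0.9113 -0.315   0.2653]
 [ 0.2503 -0.088  -0.9642]]
rail 0.55 [0.5723 0.1075 0.0251]
rail 0.24 [0.7491 0.0119 0.0234]
stop_plunger 0.64 [0.5763 0.149  0.0361]
```

View pics/w1.png

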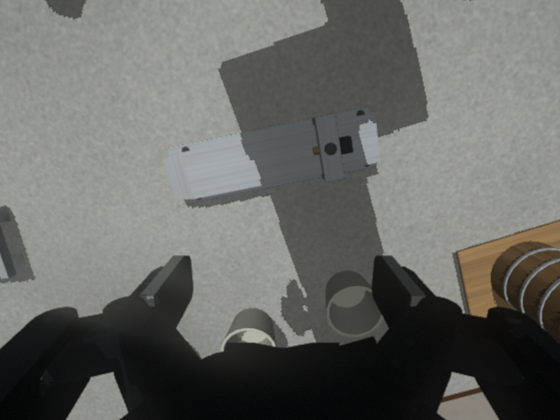

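The wrist view shows the rail from its entry at about (168,170) to the stop face at about (317,150), with the brass plunger at (316,151). Next I take a second view of the rail, then two of the carrier.

Scaled: -117 mm is -0.1463, -110 mm is -0.1375.

Emit:
{"op": "send_rows", "data": {
  "rows": "0 0 0 -0.01 -0.0375 0 1;0 0 0 -0.025 -0.1 0 1;0 0 0 -0.035 -0.1375 0 1;0 0 0 -0.0375 -0.1463 0 1;0 0 0 -0.0375 -0.1463 0 1"
}}

```text
time: 3.45
eef_pos: [0.6013, -0.0183, 0.2181]
tcp_rot: [0.165, 0.986, 0.0, 0.0]
contact_force: [-0.1, 0.2, -0.2]
opening: 0.997
finger_force: 0.0
```

```bash
python3 - <<'E'
from h import *
import pickle
d=shot('wrist','w2.png');pickle.dump(d,open('w2.pkl','wb'))
E
```

```text
(no output)
```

Scaled: -160 mm is -0.2, -155 mm is -0.1938.

Emit:
{"op": "send_rows", "data": {
  "rows": "0 0 0 -0.0125 -0.05 0 1;0 0 0 -0.0313 -0.1188 0 1;0 0 0 -0.0438 -0.1688 0 1;0 0 0 -0.05 -0.1938 0 1;0 0 0 -0.05 -0.2 0 1;0 0 0 -0.05 -0.2 0 1"
}}

```text
time: 4.25
eef_pos: [0.5871, -0.1822, 0.2179]
tcp_rot: [0.165, 0.986, 0.0, -0.0]
contact_force: [-0.3, -0.9, 0.1]
opening: 1.001
finger_force: 0.0
```

```bash
python3 - <<'E'
from h import *
import pickle
d=shot('wrist','w3.png');pickle.dump(d,open('w3.pkl','wb'))
for t in('carrier','carrier_tower','knob_grip'):
    for o in ctrl.look_for(d,t)[:2]: print(t,round(o['p'],2),toworld(d,o['position'])[:3])
E
```

```text
carrier 0.84 [ 0.53650998 -0.2440135   0.02234625]
carrier_tower 0.96 [ 0.53716701 -0.2487866   0.02274106]
knob_grip 0.83 [ 0.49015845 -0.23966052  0.06052055]
knob_grip 0.36 [ 0.77210786 -0.12815927  0.02611637]
```

Scaled: -115 mm is -0.1438, -105 mm is -0.1313.

Emit:
{"op": "send_rows", "data": {
  "rows": "0 0 0 -0.0125 -0.0375 0 1;0 0 0 -0.025 -0.0938 0 1;0 0 0 -0.025 -0.1313 0 1;0 0 0 -0.025 -0.1438 0 1;0 0 0 -0.025 -0.1438 0 1"
}}

```text
time: 5.08
eef_pos: [0.5683, -0.2983, 0.2179]
tcp_rot: [0.166, 0.986, 0.0, -0.0]
contact_force: [-0.0, 1.2, -0.3]
opening: 1.0
finger_force: 0.0
```

```bash
python3 - <<'E'
from h import *
import pickle
np.set_printoptions(precision=4,suppress=True)
s=ctrl.get_state();print(s['time'],s['eef_pos'],s['tcp_rot'])
d=shot('wrist','w4.png');pickle.dump(d,open('w4.pkl','wb'))
for t in('carrier','carrier_tower','knob_grip'):
    for o in ctrl.look_for(d,t)[:2]: print(t,round(o['p'],2),toworld(d,o['position'])[:3])
# montage crops, 2x
a=cv2.imread('pics/w3.png');b=cv2.imread('pics/w4.png')
m=np.vstack([a[0:250],b[0:250]]);cv2.imwrite('pics/m34.png',cv2.resize(m,None,fx=1.2,fy=1.2))
E
```

```text
5.075 [ 0.5683 -0.2983  0.2179] [ 0.1658  0.9862  0.0003 -0.0001]
carrier 0.82 [ 0.5329 -0.2495  0.0202]
carrier_tower 0.94 [ 0.5329 -0.2568  0.0236]
knob_grip 0.57 [ 0.4852 -0.2445  0.06  ]
```

View pics/m34.png

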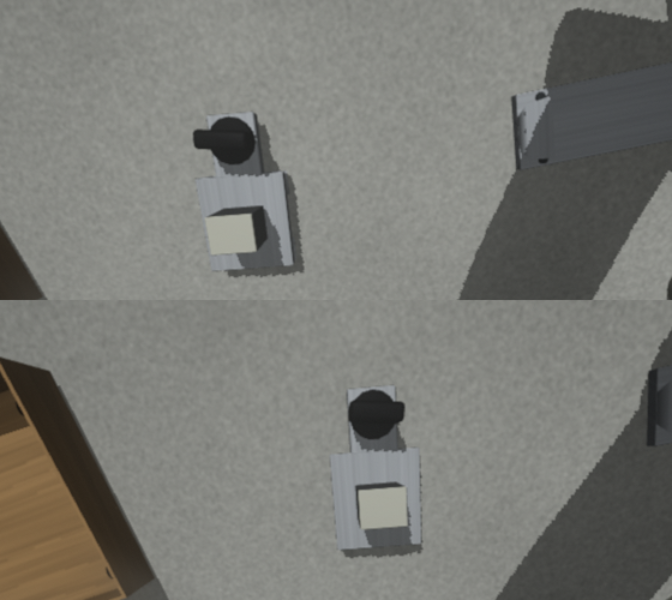

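The carrier appears in both views, with its tile at about (193,195) in w3 and (320,173) in w4 in original pixels, and the knob bar nearly along carrier x. Now I measure the tile by segmentation and view the rail enlarged.

```bash
python3 - <<'E'
from h import *
import pickle
np.set_printoptions(precision=4,suppress=True)
C=[]
for n in('w3','w4'):
    d=pickle.load(open(n+'.pkl','rb'));im=d['color'].astype(int)
    m=((im.min(2)>150)&(im[...,0]-im[...,2]>12)).astype(np.uint8)
    m[260:]=0
    k,l,st,ce=cv2.connectedComponentsWithStats(m)
    i=1+np.argmax(st[1:,4]);print(n,st[i],ce[i])
    c=cv2.findContours((l==i).astype(np.uint8),0,cv2.CHAIN_APPROX_NONE)[0][0]
    print(cv2.minAreaRect(c))
    p=np.array([onz(d,q,0.072)[:2] for q in c[:,0].astype(float)])*1000
    print('world rect',cv2.minAreaRect(p.astype(np.float32)))
    C.append((d,ce[i]))
print('tile tri',tri(C))
a=cv2.imread('pics/w1.png')[90:230,150:400];b=cv2.imread('pics/w2.png');
d=pickle.load(open('w2.pkl','rb'));print([proj(d,p) for p in((.55,0,.028),(.59,.2,.028))])
cv2.imwrite('pics/z1.png',cv2.resize(a,None,fx=3.2,fy=3.2,interpolation=2))
cv2.imwrite('pics/z2.png',cv2.resize(b[80:240,270:520],None,fx=3.2,fy=3.2,interpolation=2))
E
```

```text
Traceback (most recent call last):
ValueError: attempt to get argmax of an empty sequence
```

```bash
cat > tile.py <<'E'
from h import *
import pickle
np.set_printoptions(precision=4,suppress=True)
def tile(d,z=0.072,near=None):
    im=d['color'].astype(int)
    m=((im.min(2)>125)&(im[...,0]-im[...,2]>8)).astype(np.uint8); m[260:]=0
    k,l,st,ce=cv2.connectedComponentsWithStats(m)
    i=1+np.argmax(st[1:,4])
    c=cv2.findContours((l==i).astype(np.uint8),0,cv2.CHAIN_APPROX_NONE)[0][0]
    p=np.array([onz(d,q,z)[:2] for q in c[:,0].astype(float)])*1000
    return ce[i],st[i],cv2.minAreaRect(p.astype(np.float32))
E
python3 - <<'E'
from tile import *
C=[]
d=pickle.load(open('w3.pkl','rb'));print(d['color'][195,190:196])
for n in('w3','w4'):
    d=pickle.load(open(n+'.pkl','rb'))
    t=tile(d);print(n,t);C.append((d,t[0]))
print('tile tri',tri(C))
a=cv2.imread('pics/w1.png')[90:230,150:400];b=cv2.imread('pics/w2.png');
d=pickle.load(open('w2.pkl','rb'));print([proj(d,p) for p in((.55,0,.028),(.59,.2,.028))])
cv2.imwrite('pics/z1.png',cv2.resize(a,None,fx=3.2,fy=3.2,interpolation=2))
cv2.imwrite('pics/z2.png',cv2.resize(b[80:240,270:520],None,fx=3.2,fy=3.2,interpolation=2))
E
```

```text
[[169 170 159]
 [169 170 159]
 [169 170 159]
 [169 171 160]
 [170 172 160]
 [168 170 159]]
w3 (array([191.7832, 194.9364]), array([ 171,  179,   42,   33, 1116], dtype=int32), ((553.5068359375, -258.1279296875), (34.21076583862305, 28.503314971923828), 75.40177917480469))
w4 (array([318.6608, 173.0367]), array([ 299,  156,   40,   35, 1144], dtype=int32), ((553.4152221679688, -258.8368835449219), (34.20472717285156, 28.636234283447266), 75.83763122558594))
tile tri [ 0.5534 -0.2586  0.0711]
[array([282.9345, 139.7386]), array([487.1384, 111.4301])]
```

View pics/z1.png

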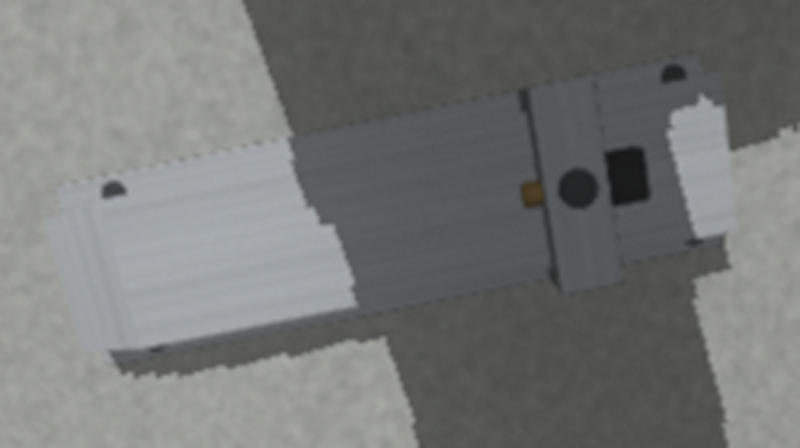

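View pics/z2.png

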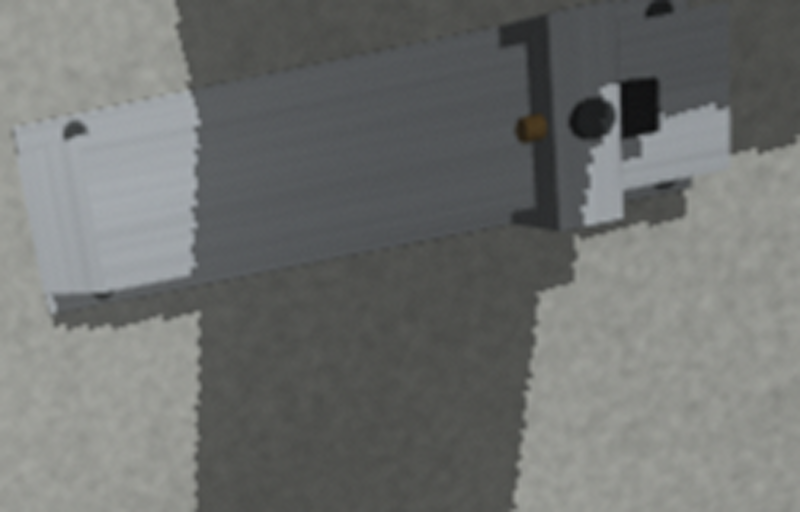

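The rail's top and foot edges are clear in both crops: entry end at the left, stop with its dark screw at z1 (578,188) and brass plunger at (528,195). I fit the rail pose to the edges.

```bash
cat > rail.py <<'E'
from tile import *
from scipy.optimize import least_squares
from scipy.ndimage import map_coordinates,gaussian_filter
V={n:pickle.load(open(n+'.pkl','rb')) for n in('w1','w2')}
def W(P,p):
    c,s=np.cos(P[2]),np.sin(P[2]); return np.array([P[0]+c*p[0]-s*p[1],P[1]+s*p[0]+c*p[1],p[2]])
# lines: (view, p0, p1 in rail frame, rough pixel end points)
o1=lambda x,y:(150+x/3.2,90+y/3.2)
o2=lambda x,y:(270+x/3.2,80+y/3.2)
L=[('w1',(-88,-25,28),(-10,-25,28),o1(140,348),o1(350,308)),
   ('w2',(-88,-25,28),(40,-25,28),o2(100,288),o2(500,224)),
   ('w1',(-105,32,10),(45,32,10),o1(80,180),o1(510,96)),
   ('w2',(-105,32,10),(40,32,10),o2(30,125),o2(480,32))]
Lm=[]
for v,p0,p1,a,b in L:
    g=gaussian_filter(V[v]['color'].mean(2),.7);a=np.array(a);b=np.array(b)
    t=(b-a)/np.linalg.norm(b-a);n=np.array([-t[1],t[0]]);off=np.arange(-4,4.01,.1);pts=[]
    for f in np.linspace(0,1,50):
        q=a+f*(b-a)+off[:,None]*n
        pr=map_coordinates(g,[q[:,1],q[:,0]],order=1);G=np.abs(np.gradient(pr))
        if G.max()>.35: pts.append(q[G.argmax()])
    pts=np.array(pts);vx,vy,x0,y0=cv2.fitLine(pts.astype(np.float32),cv2.DIST_HUBER,0,.01,.01).ravel()
    r=abs((pts-[x0,y0])@[-vy,vx]);print(v,len(pts),'med resid px',np.median(r),'angle',np.degrees(np.arctan2(vy,vx)))
    Lm.append((v,p0,p1,np.array([x0,y0]),np.array([-vy,vx])))
Pt=[('w1',(-110,22,26),o1(50,222)),('w1',(-110,-22,26),o1(82,350)),('w1',(-110,32,10),o1(57,187)),('w2',(-110,32,10),o2(15,130))]
def res(P,dbg=False):
    r=[]
    for v,p0,p1,c,n in Lm:
        for p in(p0,p1): r.append(3*(proj(V[v],W(P,np.array(p)/1e3))-c)@n)
    for v,p,u in Pt: r+=list((proj(V[v],W(P,np.array(p)/1e3))-u)*.7)
    return np.array(r)
s=least_squares(res,[.575,.1,1.4],loss='soft_l1');P=s.x
print('rail',P,np.degrees(P[2]));print(res(P)[:8]/3,res(P)[8:]/.7)
print('entry',W(P,(-.11,0,.028)))
Ri=lambda w:np.array([np.cos(P[2])*(w[0]-P[0])+np.sin(P[2])*(w[1]-P[1]),-np.sin(P[2])*(w[0]-P[0])+np.cos(P[2])*(w[1]-P[1]),w[2]])
print('plunger tip rail', Ri(tri([(V['w1'],o1(526,195)),(V['w2'],o2(519,130))])))
print('stop screw rail', Ri(tri([(V['w1'],o1(578,188)),(V['w2'],o2(592,118))])))
E
python3 rail.py
```

```text
w1 50 med resid px 0.16746039551893074 angle -11.240042
w2 32 med resid px 0.4125638186747056 angle -9.026256
w1 41 med resid px 0.5285196356729418 angle -11.43467
w2 38 med resid px 0.4685627669060935 angle -11.498
rail [0.575  0.1029 1.4289] 81.86948904616074
[ 0.1902  0.7255  0.6058 -3.3168 -0.1135  0.0454 -0.2926  0.0491] [-1.1724 -0.9723  0.7543 -0.4693 -0.472  -0.74    0.0193 -1.6163]
entry [ 0.5594 -0.006   0.028 ]
plunger tip rail [0.0436 0.0004 0.0296]
stop screw rail [0.0582 0.0008 0.044 ]
```

```bash
sed -i "/^   ('w2',(-88,-25,28)/d" rail.py; python3 rail.py
```

```text
w1 50 med resid px 0.16746039551893074 angle -11.240042
w1 41 med resid px 0.5285196356729418 angle -11.43467
w2 38 med resid px 0.4685627669060935 angle -11.498
rail [0.5749 0.1029 1.4308] 81.97767723927286
[ 0.28    0.6784  0.01   -0.1068 -0.1654 -0.0981 -0.2662 -0.1958] [ 0.8576 -0.3597 -0.459  -0.6075  0.0199 -1.4772]
entry [ 0.5596 -0.006   0.028 ]
plunger tip rail [0.0436 0.0002 0.0296]
stop screw rail [0.0582 0.0007 0.044 ]
```

Scaled: 165 mm is 0.2063, 155 mm is 0.1938, -4.7 degrees is -0.0522.

Emit:
{"op": "send_rows", "data": {
  "rows": "0 0 -0.0111 0.0088 0.01 0.025 1;0 0 -0.0333 0.0213 0.025 0.075 1;0 0 -0.0522 0.0338 0.0406 0.125 1;0 0 -0.0522 0.0338 0.0406 0.1688 1;0 0 -0.0522 0.0338 0.0406 0.1938 1;0 0 -0.0522 0.0338 0.0406 0.2063 1;0 0 -0.0522 0.0338 0.0406 0.2063 1"
}}

```text
time: 6.15
eef_pos: [0.5537, -0.2593, 0.0532]
tcp_rot: [0.125, 0.992, -0.0, 0.0]
contact_force: [-0.1, 0.1, 0.2]
opening: 1.001
finger_force: 0.0
```

Emit:
{"op": "send_rows", "data": {
  "rows": "0 0 0 0 0 0 -1;0 0 0 0 0 0 -1;0 0 0 0 0 0 -1;0 0 0 0 0 0 -1;0 0 0 0 0 0 -1;0 0 0 0 0 0 -1",
  "grip_force": 45
}}

```text
time: 6.9
eef_pos: [0.5541, -0.2595, 0.0541]
tcp_rot: [0.125, 0.992, -0.0, 0.001]
contact_force: [-0.4, 0.1, 5.7]
opening: 0.415
finger_force: 47.5
```

Scaled: 189 mm is 0.2363, 178 mm is 0.2225, -6.3 degrees is -0.07.

Emit:
{"op": "send_rows", "data": {
  "rows": "0 0 0 0 0 -0.0125 -1;0 0 0 0 0 -0.0313 -1;0 0 0 0 0 -0.0438 -1;0 0 -0.0222 0.0125 0.05 -0.0438 -1;0 0 -0.0444 0.0325 0.1188 -0.0438 -1;0 0 -0.0667 0.05 0.1813 -0.0438 -1;0 0 -0.07 0.06 0.2225 -0.0438 -1;0 0 -0.07 0.0638 0.2363 -0.0438 -1"
}}

```text
time: 7.9
eef_pos: [0.5505, -0.0615, 0.0882]
tcp_rot: [0.069, 0.998, -0.0, -0.0]
contact_force: [-0.7, -0.2, -4.9]
opening: 0.415
finger_force: 47.2
```

Emit:
{"op": "send_rows", "data": {
  "rows": "0 0 0 0 0 0 -1;0 0 0 0 0 0 -1"
}}

```text
time: 8.15
eef_pos: [0.5512, -0.0646, 0.0883]
tcp_rot: [0.071, 0.997, -0.0, 0.0]
contact_force: [-0.3, -0.4, -5.3]
opening: 0.413
finger_force: 47.2
```

```bash
python3 - <<'E'
from h import *
import pickle
np.set_printoptions(precision=4,suppress=True)
s=ctrl.get_state();print(s)
d=shot('wrist','w5.png');pickle.dump(d,open('w5.pkl','wb'))
a=d['color'][:,:,::-1][90:360,100:460];cv2.imwrite('pics/z5.png',cv2.resize(a,None,fx=2.2,fy=2.2,interpolation=2))
P=[0.5749,0.1029,1.4308]
c,s_=np.cos(P[2]),np.sin(P[2])
for p in((-.11,.022,.026),(-.11,-.022,.026),(-.09,.025,.028),(-.09,-.025,.028),(.049,.025,.028),(.049,.032,.042),(.049,-.032,.042)):
    u=proj(d,(P[0]+c*p[0]-s_*p[1],P[1]+s_*p[0]+c*p[1],p[2]));print(p,u,(u-[100,90])*2.2)
E
```

```text
{'time': 8.15, 'qpos': array([-0.2993,  0.2167,  1.9844, -0.0007,  0.9397, -1.728 ]), 'dq': array([-0.0082,  0.0036,  0.0001,  0.003 , -0.0002,  0.0003]), 'joint_efforts': array([  0.4661, -35.7013, -26.3878,   0.0094,   0.077 ,  -0.0006]), 'eef_pos': array([ 0.5512, -0.0646,  0.0883]), 'tcp_rot': array([ 0.0708,  0.9975, -0.0003,  0.0003]), 'contact_force': array([-0.3143, -0.4195, -5.2598]), 'wrist_torque': array([-0.0395, -0.1009, -0.0318]), 'finger_force': 47.231488823890686, 'opening': 0.4131372961310186}
(-0.11, 0.022, 0.026) [375.4748 201.1354] [606.0445 244.4978]
(-0.11, -0.022, 0.026) [370.1742 264.6084] [594.3832 384.1386]
(-0.09, 0.025, 0.028) [408.8403 197.2239] [679.4487 235.8926]
(-0.09, -0.025, 0.028) [400.5819 270.032 ] [661.2803 396.0704]
(0.049, 0.025, 0.028) [631.9194 197.0521] [1170.2228  235.5146]
(0.049, 0.032, 0.042) [662.9352 190.7253] [1238.4573  221.5957]
(0.049, -0.032, 0.042) [628.9004 290.3852] [1163.5808  440.8475]
```

View pics/z5.png

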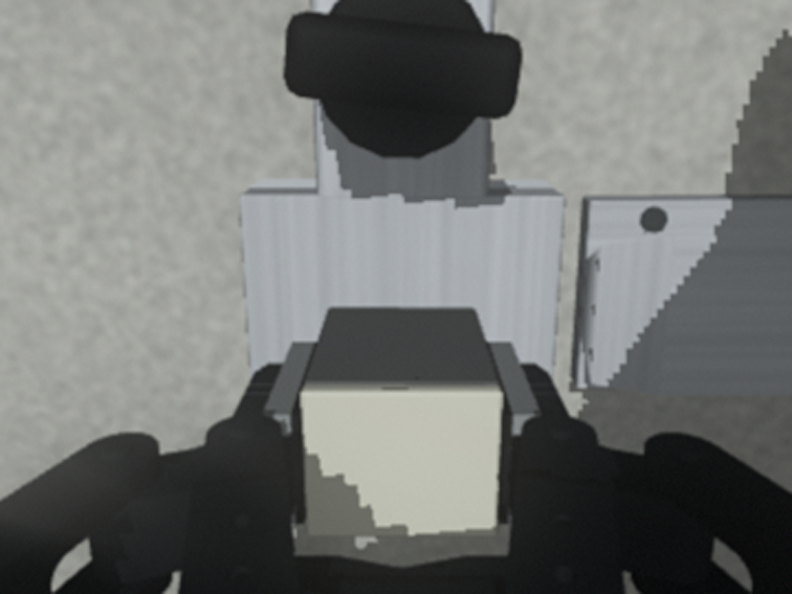

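In this view the carrier's plate edge is level at v≈193 and the rail foot edge at v≈198, right of u=585, so they look parallel. I check the lateral offset and yaw numerically in this one image.

```bash
cat > chk.py <<'E'
from tile import *
from scipy.ndimage import gaussian_filter
P=[0.5749,0.1029,1.4308];c,s_=np.cos(P[2]),np.sin(P[2])
Ri=lambda w:np.array([c*(w[0]-P[0])+s_*(w[1]-P[1]),-s_*(w[0]-P[0])+c*(w[1]-P[1])])*1e3
def edge(d,u0,u1,v0,v1,z,ax=0):
    g=gaussian_filter(d['color'].mean(2),.6);pts=[]
    for u in range(u0,u1):
        col=g[v0:v1,u] if ax==0 else g[u,v0:v1]
        G=np.abs(np.gradient(col));k=int(G.argmax())
        if 0<k<len(G)-1:
            a,b,e=G[k-1:k+2];k=k+.5*(a-e)/(a-2*b+e+1e-9)
        pts.append((u,v0+k) if ax==0 else (v0+k,u))
    w=np.array([Ri(onz(d,q,z)) for q in pts]);vx,vy,x,y=cv2.fitLine(w.astype(np.float32),cv2.DIST_HUBER,0,.01,.01).ravel()
    return x,y,np.degrees(np.arctan2(vy,vx)),np.median(abs((w-[x,y])@[-vy,vx]))
if __name__=='__main__':
    d=pickle.load(open('w5.pkl','rb'));X=lambda u:int(100+u/2.2);Y=lambda v:int(90+v/2.2)
    # plate corner z: carrier lifted by .0342
    print('plate +y edge z.060', edge(d,X(255),X(312),Y(180),Y(206),.0602), edge(d,X(505),X(550),Y(183),Y(210),.0602))
    print('plate lead x edge', edge(d,Y(210),Y(340),X(545),X(574),.0602,1))
    print('foot +y edge', edge(d,X(590),X(720),Y(188),Y(206),.010))
    print('foot end', edge(d,Y(210),Y(240),X(572),X(592),.010,1))
    t=tile(d);print(t[1]); 
    g=d['color']
    z=.0883+.019
    print('tile edge', edge(d,X(310),X(490),Y(376),Y(398),z), 'sides',edge(d,Y(395),Y(450),X(292),X(308),z,1),edge(d,Y(395),Y(500),X(494),X(508),z,1))
    s=ctrl.get_state();print('tcp rail',Ri(s['eef_pos']))
E
python3 chk.py
```

```text
plate +y edge z.060 (np.float32(-196.73386), np.float32(44.248283), np.float32(0.042403445), np.float64(0.0028429683290229274)) (np.float32(-140.10031), np.float32(42.348045), np.float32(-0.3000456), np.float64(0.04366714703229096))
plate lead x edge (np.float32(-132.15825), np.float32(20.480564), np.float32(89.894), np.float64(0.03027793304059359))
foot +y edge (np.float32(-91.67235), np.float32(32.055725), np.float32(0.6412866), np.float64(0.047870511598261715))
foot end (np.float32(-111.98666), np.float32(25.486757), np.float32(64.59799), np.float64(0.6006589857090657))Traceback (most recent call last):
  File "chk.py", line 22, in <module>
    t=tile(d);print(t[1]);
  File "tile.py", line 8, in tile
    i=1+np.argmax(st[1:,4])
        ~~~~~~~~~^^^^^^^^^^
    return _wrapfunc(a, 'argmax', axis=axis, out=out, **kwds)
    return bound(*args, **kwds)
ValueError: attempt to get argmax of an empty sequence
```

Scaled: 19.3 mm is 0.0241, 19 mm is 0.0238, -0.3 degrees is -0.0033.

Emit:
{"op": "send_rows", "data": {
  "rows": "0 0 0 0 0 0.0063 -1;0 0 -0.0022 0 0 0.0163 -1;0 0 -0.0033 0 0 0.0238 -1;0 0 -0.0033 0 0 0.0241 -1;0 0 -0.0033 0 0.005 0.0241 -1;0 0 -0.0033 0 0.0113 0.0241 -1;0 0 -0.0033 0 0.015 0.0241 -1;0 0 -0.0033 0 0.015 0.0241 -1"
}}

```text
time: 9.2
eef_pos: [0.5527, -0.0512, 0.0689]
tcp_rot: [0.067, 0.998, -0.0, 0.0]
contact_force: [0.7, -0.7, -5.3]
opening: 0.413
finger_force: 47.2
```

Scaled: 16 mm is 0.02, 14 mm is 0.0175.

Emit:
{"op": "send_rows", "data": {
  "rows": "0 0 0 0 0.005 0 -1;0 0 0 0 0.01 0 -1;0 0 0 0 0.0138 0 -1;0 0 0 0 0.0175 0 -1;0 0 0 0 0.02 0 -1;0 0 0 0 0.02 0 -1"
}}

```text
time: 9.95
eef_pos: [0.5548, -0.0356, 0.0687]
tcp_rot: [0.068, 0.998, -0.0, -0.0]
contact_force: [-0.3, 0.7, -4.7]
opening: 0.417
finger_force: 47.2
```

Scaled: 10 mm is 0.0125, 8 mm is 0.01.

Emit:
{"op": "send_rows", "data": {
  "rows": "0 0 0 0 0.0025 0 -1;0 0 0 0 0.005 0 -1;0 0 0 0 0.0075 0 -1;0 0 0 0 0.01 0 -1;0 0 0 0 0.0125 0 -1;0 0 0 0 0.0125 0 -1"
}}

```text
time: 10.7
eef_pos: [0.5561, -0.0257, 0.0687]
tcp_rot: [0.068, 0.998, -0.0, -0.0]
contact_force: [-0.3, -0.7, -4.8]
opening: 0.411
finger_force: 47.2
```

Scaled: 10 mm is 0.0125, 8 mm is 0.01.

Emit:
{"op": "send_rows", "data": {
  "rows": "0 0 0 0 0.0025 0 -1;0 0 0 0 0.005 0 -1;0 0 0 0 0.0075 0 -1;0 0 0 0 0.01 0 -1;0 0 0 0 0.0125 0 -1;0 0 0 0 0.0125 0 -1"
}}

```text
time: 11.45
eef_pos: [0.5575, -0.0157, 0.0687]
tcp_rot: [0.068, 0.998, -0.0, 0.0]
contact_force: [1.0, 0.3, -5.7]
opening: 0.413
finger_force: 47.2
```

Emit:
{"op": "send_rows", "data": {
  "rows": "0 0 0 0 0.0025 0 -1;0 0 0 0 0.005 0 -1;0 0 0 0 0.0088 0 -1;0 0 0 0 0.0125 0 -1;0 0 0 0 0.0163 0 -1;0 0 0 0 0.0188 0 -1"
}}

```text
time: 12.2
eef_pos: [0.5595, -0.0008, 0.0687]
tcp_rot: [0.068, 0.998, -0.0, -0.0]
contact_force: [-0.4, -0.7, -5.7]
opening: 0.417
finger_force: 47.2
```

Scaled: 15 mm is 0.0188, 13 mm is 0.0163.

Emit:
{"op": "send_rows", "data": {
  "rows": "0 0 0 0 0.0025 0 -1;0 0 0 0 0.005 0 -1;0 0 0 0 0.0088 0 -1;0 0 0 0 0.0125 0 -1;0 0 0 0 0.0163 0 -1;0 0 0 0 0.0188 0 -1"
}}

```text
time: 12.95
eef_pos: [0.5616, 0.014, 0.0687]
tcp_rot: [0.068, 0.998, -0.0, 0.0]
contact_force: [-0.1, -0.8, -5.1]
opening: 0.416
finger_force: 47.2
```

Scaled: 32 mm is 0.04, 30 mm is 0.0375.

Emit:
{"op": "send_rows", "data": {
  "rows": "0 0 0 0 0.0025 0 -1;0 0 0 0 0.0063 0 -1;0 0 0 0 0.0125 0 -1;0 0 0 0 0.0188 0 -1;0 0 0 0 0.025 0 -1;0 0 0 0 0.0313 0 -1;0 0 0 0 0.0375 0 -1;0 0 0 0 0.04 0 -1"
}}

```text
time: 13.95
eef_pos: [0.566, 0.0459, 0.0687]
tcp_rot: [0.068, 0.998, -0.0, 0.0]
contact_force: [0.7, -0.6, -4.8]
opening: 0.418
finger_force: 47.2
```

Scaled: 32 mm is 0.04, 30 mm is 0.0375.

Emit:
{"op": "send_rows", "data": {
  "rows": "0 0 0 0 0.0038 0 -1;0 0 0 0 0.0088 0 -1;0 0 0 0 0.015 0 -1;0 0 0 0 0.0213 0 -1;0 0 0 0 0.0275 0 -1;0 0 0 0 0.0338 0 -1;0 0 0 0 0.0375 0 -1;0 0 0 0 0.04 0 -1"
}}

```text
time: 14.95
eef_pos: [0.5703, 0.0774, 0.0687]
tcp_rot: [0.068, 0.998, -0.0, 0.0]
contact_force: [1.0, -1.4, -6.6]
opening: 0.417
finger_force: 47.2
```

Scaled: 22 mm is 0.0275, 21 mm is 0.0263.

Emit:
{"op": "send_rows", "data": {
  "rows": "0 0 0 0 0.0038 0 -1;0 0 0 0 0.0088 0 -1;0 0 0 0 0.0138 0 -1;0 0 0 0 0.0188 0 -1;0 0 0 0 0.0225 0 -1;0 0 0 0 0.025 0 -1;0 0 0 0 0.0263 0 -1;0 0 0 0 0.0275 0 -1"
}}

```text
time: 15.95
eef_pos: [0.5732, 0.099, 0.0687]
tcp_rot: [0.068, 0.998, -0.0, 0.0]
contact_force: [1.3, -1.5, -5.9]
opening: 0.414
finger_force: 47.2
```

Emit:
{"op": "send_rows", "data": {
  "rows": "0 0 0 0 0.0013 0 -1;0 0 0 0 0.0025 0 -1;0 0 0 0 0.0038 0 -1;0 0 0 0 0.005 0 -1;0 0 0 0 0.0063 0 -1;0 0 0 0 0.0075 0 -1;0 0 0 0 0.0075 0 -1"
}}

```text
time: 16.82
eef_pos: [0.574, 0.1051, 0.0687]
tcp_rot: [0.068, 0.998, 0.0, 0.0]
contact_force: [2.4, -1.3, -6.5]
opening: 0.417
finger_force: 47.1
```

Scaled: 5 mm is 0.0063, 4 mm is 0.005.

Emit:
{"op": "send_rows", "data": {
  "rows": "0 0 0 -0.0003 0.0013 0 -1;0 0 0 -0.0004 0.0025 0 -1;0 0 0 -0.0005 0.0038 0 -1;0 0 0 -0.0005 0.005 0 -1;0 0 0 -0.0005 0.0063 0 -1;0 0 0 -0.0005 0.0063 0 -1"
}}

```text
time: 17.58
eef_pos: [0.5748, 0.1101, 0.0686]
tcp_rot: [0.068, 0.998, 0.0, -0.0]
contact_force: [0.4, -0.9, -5.7]
opening: 0.415
finger_force: 47.1
```

Scaled: 2 mm is 0.0025, 1.5 mm is 0.0019.

Emit:
{"op": "send_rows", "data": {
  "rows": "0 0 0 0 0.0006 0 -1;0 0 0 0 0.0013 0 -1;0 0 0 0 0.0019 0 -1;0 0 0 0 0.0025 0 -1;0 0 0 0 0.0025 0 -1"
}}

```text
time: 18.2
eef_pos: [0.5752, 0.1119, 0.0686]
tcp_rot: [0.068, 0.998, -0.0, -0.0]
contact_force: [-0.3, -0.8, -4.6]
opening: 0.415
finger_force: 47.1
```

Scaled: 2 mm is 0.0025, 1.5 mm is 0.0019.

Emit:
{"op": "send_rows", "data": {
  "rows": "0 0 0 0 0.0006 0 -1;0 0 0 0 0.0013 0 -1;0 0 0 0 0.0019 0 -1;0 0 0 0 0.0025 0 -1;0 0 0 0 0.0025 0 -1"
}}

```text
time: 18.82
eef_pos: [0.5755, 0.1131, 0.0687]
tcp_rot: [0.067, 0.998, -0.001, -0.0]
contact_force: [-1.3, -5.1, -4.8]
opening: 0.413
finger_force: 47.3
```

Scaled: 2 mm is 0.0025, 1.5 mm is 0.0019.

Emit:
{"op": "send_rows", "data": {
  "rows": "0 0 0 0 0.0006 0 -1;0 0 0 0 0.0013 0 -1;0 0 0 0 0.0019 0 -1;0 0 0 0 0.0025 0 -1;0 0 0 0 0.0025 0 -1"
}}

```text
time: 19.45
eef_pos: [0.5755, 0.1133, 0.0688]
tcp_rot: [0.067, 0.998, -0.003, -0.001]
contact_force: [-2.9, -10.8, -2.0]
opening: 0.415
finger_force: 47.5
```

Stop felt: the TCP is held at rail x ≈ 10.4 mm (face ≈ 48.5, as measured) with about 11 N. I ease the push, settle the carrier and release.

Scaled: -1.5 mm is -0.0019, -0.7 mm is -0.0009.

Emit:
{"op": "send_rows", "data": {
  "rows": "0 0 0 0 -0.0009 0.0004 -1;0 0 0 0 -0.0019 0.0008 -1;0 0 0 0 -0.0019 0.0008 -1;0 0 0 0 -0.0019 0.0008 -1"
}}

```text
time: 19.95
eef_pos: [0.5756, 0.1131, 0.0685]
tcp_rot: [0.067, 0.998, -0.001, -0.0]
contact_force: [-1.4, -6.2, -1.9]
opening: 0.418
finger_force: 47.6
```

Scaled: -0.5 mm is -0.0006, -0.3 mm is -0.0004.

Emit:
{"op": "send_rows", "data": {
  "rows": "0 0 0 0 -0.0004 0 0.0;0 0 0 0 -0.0006 0 0.3;0 0 0 0 -0.0006 0 0.5;0 0 0 0 -0.0006 0 0.6;0 0 0 0 -0.0006 0 0.6"
}}

```text
time: 20.58
eef_pos: [0.5756, 0.114, 0.0682]
tcp_rot: [0.068, 0.998, 0.0, 0.0]
contact_force: [-0.2, 0.5, 0.5]
opening: 0.804
finger_force: 0.0
```

Scaled: -85 mm is -0.1063, -80 mm is -0.1.

Emit:
{"op": "send_rows", "data": {
  "rows": "0 0 0 0 -0.0006 -0.0125 0.6;0 0 0 0 -0.0006 -0.0375 0.6;0 0 0 0 -0.0006 -0.075 0.6;0 0 0 0 -0.0006 -0.1 0.6;0 0 0 0 -0.0006 -0.1063 0.6;0 0 0 0 -0.0006 -0.1063 0.6"
}}

```text
time: 21.32
eef_pos: [0.5754, 0.1133, 0.1532]
tcp_rot: [0.068, 0.998, -0.0, 0.0]
contact_force: [-0.3, 0.3, 0.3]
opening: 0.796
finger_force: 0.0
```

```bash
python3 - <<'E'
from chk import *
s=ctrl.get_state();print(s['time'],s['eef_pos'],s['tcp_rot'],s['contact_force'],s['qpos'],Ri(s['eef_pos']))
d=shot('wrist','w6.png');pickle.dump(d,open('w6.pkl','wb'))
for o in ctrl.look_for(d,'knob_grip')[:2]: p=toworld(d,o['position'])[:3];print(o['p'],p,Ri(p))
kp=np.array([10.4,70])/1e3; w=(P[0]+c*kp[0]-s_*kp[1],P[1]+s_*kp[0]+c*kp[1],.0695);print('knob exp',w,proj(d,w))
a=d['color'][:,:,::-1][60:330,110:470];cv2.imwrite('pics/z6.png',cv2.resize(a,None,fx=2.2,fy=2.2,interpolation=2))
E
```

```text
21.325 [0.5754 0.1133 0.1532] [ 0.0678  0.9977 -0.      0.0001] [-0.3492  0.3237  0.276 ] [ 0.0216  0.1917  1.8766 -0.      1.073  -1.4136] [10.3976  0.958 ]
0.91 [0.506  0.1224 0.0753] [ 9.7438 70.9194]
knob exp (np.float64(0.5070360549503685), np.float64(0.12296601510765405), 0.0695) [282.6256 124.3429]
```

View pics/z6.png

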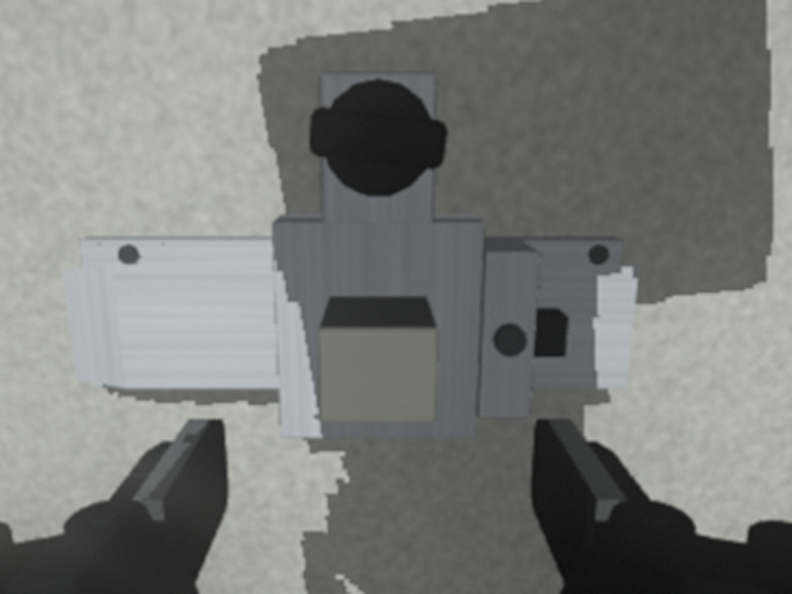

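The carrier sits against the stop face (crop u≈482) with the plunger covered. The knob disc is centred at crop (380,137), matching the expected place, and the bar is tilted about 5° clockwise. I turn the tool across the bar, move over the knob and descend.

Scaled: 70 mm is 0.0875, 65 mm is 0.0813, 70 degrees is 0.7778.

Emit:
{"op": "send_rows", "data": {
  "rows": "0 0 0.0556 0.0063 0 0 0.18;0 0 0.1667 0.0188 0 0 0.18;0 0 0.2778 0.0313 0 0 0.18;0 0 0.3889 0.0438 0 0 0.18;0 0 0.5 0.0563 0 0 0.18;0 0 0.6111 0.0688 0 0 0.18;0 0 0.7222 0.0813 0 0 0.18;0 0 0.7778 0.0875 0 0 0.18"
}}

```text
time: 22.42
eef_pos: [0.5048, 0.1228, 0.1516]
tcp_rot: [0.629, 0.777, -0.001, -0.001]
contact_force: [0.1, 0.5, -0.2]
opening: 0.588
finger_force: 0.0
```

Scaled: 25 degrees is 0.2778.

Emit:
{"op": "send_rows", "data": {
  "rows": "0 0 0.0889 0 0 0 0.18;0 0 0.1889 0 0 0 0.18;0 0 0.2667 0 0 0 0.18;0 0 0.2778 0 0 0 0.18;0 0 0.2778 0 0 0 0.18"
}}

```text
time: 23.05
eef_pos: [0.5058, 0.1228, 0.1524]
tcp_rot: [0.781, 0.625, -0.001, -0.0]
contact_force: [-1.0, -0.6, 0.3]
opening: 0.589
finger_force: 0.0
```

```bash
python3 - <<'E'
from chk import *
s=ctrl.get_state();print(s['time'],s['eef_pos'],s['tcp_rot'],s['qpos'],s['opening'],Ri(s['eef_pos']))
k=np.array([.5062,.1231,.0700]);r=R.from_quat(s['tcp_rot']);print('shift',r.inv().apply(k-s['eef_pos'])*1e3)
y=r.apply([0,1,0]);print('tool y angle vs rail x',np.degrees(np.arctan2(y[1],y[0]))-82)
E
```

```text
23.05 [0.5058 0.1228 0.1524] [ 0.7809  0.6247 -0.0005 -0.0004] [ 0.043   0.0512  2.0342 -0.      1.0575  0.2644] 0.5892332046890663 [10.0323 71.2149]
shift [ 0.4432  0.4416 82.3997]
tool y angle vs rail x -94.68208160111037
```

Emit:
{"op": "send_rows", "data": {
  "rows": "0 0 0 0.0005 0.0005 0.0125 0.18;0 0 0 0.0005 0.0005 0.0375 0.18;0 0 0 0.0005 0.0005 0.065 0.18;0 0 0 0.0005 0.0005 0.085 0.18;0 0 0 0.0005 0.0005 0.0975 0.18;0 0 0 0.0005 0.0005 0.1025 0.18;0 0 0 0.0005 0.0005 0.1025 0.18"
}}

```text
time: 23.92
eef_pos: [0.5069, 0.1231, 0.0712]
tcp_rot: [0.781, 0.624, 0.0, 0.0]
contact_force: [-0.7, -0.1, 0.1]
opening: 0.589
finger_force: 0.0
```

Emit:
{"op": "send_rows", "data": {
  "rows": "0 0 0 0 0 0 -0.2;0 0 0 0 0 0 -0.5;0 0 0 0 0 0 -0.8;0 0 0 0 0 0 -1;0 0 0 0 0 0 -1;0 0 0 0 0 0 -1",
  "grip_force": 35
}}

```text
time: 24.68
eef_pos: [0.507, 0.1231, 0.0715]
tcp_rot: [0.781, 0.624, 0.0, 0.0]
contact_force: [-0.5, 0.0, 3.6]
opening: 0.161
finger_force: 38.1
```

Scaled: 47 degrees is 0.5222.

Emit:
{"op": "send_rows", "data": {
  "rows": "0 0 0.0333 0 0 0 -1;0 0 0.1 0 0 0 -1;0 0 0.1778 0 0 0 -1;0 0 0.2556 0 0 0 -1;0 0 0.3333 0 0 0 -1;0 0 0.4111 0 0 0 -1;0 0 0.4889 0 0 0 -1;0 0 0.5222 0 0 0 -1"
}}

```text
time: 25.68
eef_pos: [0.5076, 0.1233, 0.0715]
tcp_rot: [0.966, 0.26, 0.001, 0.0]
contact_force: [1.2, -0.2, 2.2]
opening: 0.158
finger_force: 37.6
```

```bash
cat > st.py <<'E'
from chk import *
s=ctrl.get_state();r=R.from_quat(s['tcp_rot']);y=r.apply([0,1,0])
print(s['time'],s['eef_pos'],'rail',Ri(s['eef_pos']),'F',s['contact_force'],'T',s['wrist_torque'],'knob deg',(-(np.degrees(np.arctan2(y[1],y[0]))-82+90))%360,s['opening'],s['qpos'][5])
E
python3 st.py
```

```text
25.675 [0.5076 0.1233 0.0715] rail [10.8172 69.5211] F [ 1.2488 -0.212   2.2107] T [ 0.104  -0.2351  0.1112] knob deg 51.837792919400584 0.15783234781301755 1.0881309934321053
```

Scaled: -0.8 mm is -0.001, -0.6 mm is -0.0008, 23 degrees is 0.2556.

Emit:
{"op": "send_rows", "data": {
  "rows": "0 0 0.0444 -0.0001 -0.0001 0 -1;0 0 0.0889 -0.0004 -0.0003 0 -1;0 0 0.1333 -0.0006 -0.0005 0 -1;0 0 0.1778 -0.0008 -0.0006 0 -1;0 0 0.2222 -0.001 -0.0008 0 -1;0 0 0.2556 -0.001 -0.0008 0 -1;0 0 0.2556 -0.001 -0.0008 0 -1"
}}

```text
time: 26.55
eef_pos: [0.5072, 0.1228, 0.0716]
tcp_rot: [0.998, 0.064, 0.002, 0.001]
contact_force: [3.9, -1.7, 0.1]
opening: 0.157
finger_force: 37.5
```

```bash
python3 st.py
```

```text
26.55 [0.5072 0.1228 0.0716] rail [10.2487 69.8107] F [ 3.9432 -1.6647  0.1407] T [-0.4205 -0.7339 -0.0096] knob deg 74.70671101155415 0.1567848263090202 1.4878335728238612
```

Scaled: 0.3 mm is 0.0004, 0.2 mm is 0.0003, 11 degrees is 0.1222.

Emit:
{"op": "send_rows", "data": {
  "rows": "0 0 0.0333 0.0003 0 0 -1;0 0 0.0667 0.0004 0 0 -1;0 0 0.1 0.0004 0 0 -1;0 0 0.1222 0.0004 0 0 -1;0 0 0.1222 0.0004 0 0 -1"
}}

```text
time: 27.18
eef_pos: [0.5071, 0.1227, 0.0716]
tcp_rot: [1.0, -0.031, 0.002, 0.001]
contact_force: [4.8, -3.4, 0.8]
opening: 0.157
finger_force: 39.8
```

```bash
python3 st.py
```

```text
27.175 [0.5071 0.1227 0.0716] rail [10.1499 69.8826] F [ 4.7809 -3.3944  0.792 ] T [-0.538  -0.755   0.8293] knob deg 85.51882281974406 0.15664117553224574 1.6776584907622263
```

Scaled: -2 degrees is -0.0222.

Emit:
{"op": "send_rows", "data": {
  "rows": "0 0 -0.0111 0 0 0 -1;0 0 -0.0222 0 0 0 -1;0 0 -0.0222 0 0 0 -0.4;0 0 -0.0222 0 0 0 0;0 0 -0.0222 0 0 0 0.18;0 0 -0.0222 0 0 0 0.18"
}}

```text
time: 27.92
eef_pos: [0.5055, 0.1234, 0.0708]
tcp_rot: [1.0, -0.015, -0.0, -0.0]
contact_force: [-0.5, -0.8, -0.2]
opening: 0.593
finger_force: 0.0
```

Scaled: -120 mm is -0.15, -110 mm is -0.1375.

Emit:
{"op": "send_rows", "data": {
  "rows": "0 0 0 0 0 -0.01 0.18;0 0 0 0 0 -0.0313 0.18;0 0 0 0 0 -0.0688 0.18;0 0 0 0 0 -0.1063 0.18;0 0 0 -0.025 0 -0.1375 0.18;0 0 0 -0.0375 0 -0.15 0.18;0 0 0 -0.0375 0 -0.15 0.18"
}}

```text
time: 28.8
eef_pos: [0.476, 0.1243, 0.1922]
tcp_rot: [1.0, -0.015, 0.001, -0.0]
contact_force: [-0.2, -0.2, -0.2]
opening: 0.589
finger_force: 0.0
```

```bash
python3 st.py; python3 - <<'E'
from chk import *
d=shot('wrist','w7.png');d2=shot('top','t7.png')
cv2.imwrite('pics/z7.png',np.vstack([d['color'],d2['color'][50:230]])[:,:,::-1])
E
```

```text
28.8 [0.476  0.1243 0.1922] rail [  7.3828 100.918 ] F [-0.2441 -0.1506 -0.1983] T [-0.0637  0.0467  0.0491] knob deg 83.75403694236027 0.5891944687144948 1.650258562511184
```

View pics/z7.png

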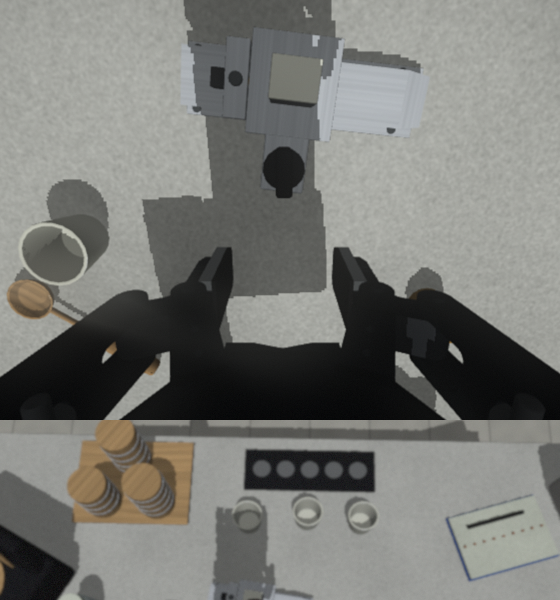

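The picture shows the carrier against the stop (edge at u≈248) and the knob bar pointing straight down from (284,168) to (285,195), about 83° turned. The gripper is clear and the cups are undisturbed.

```bash
python3 -c "
from plant import ctrl
print(ctrl.sign_off())"
```

```text
the job is handed in; nothing more can be done
None
```

The carrier is on the rail, pushed home against the end stop with about 11 N, its clamp knob turned clockwise to the firm end (about 83°) and released; the cups were not touched, and the job was handed in at about 29 s.

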